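# Set out the desk tray in a dormitory

## Task

Set out the dark wooden tray on the desk: stand the white lotion bottle in the middle of the cork spot next to the alarm clock, the amber jar in the middle of the cork spot next to the little potted plant, and the enamel cup upright in the middle of the cork spot between them, with its red-knobbed lid seated on top. Leave the green spray can standing where it is.

Things in the scene. Friction and masses are not known exactly. Their poses are not given: they have to be found in the camera images.
- bottle_center (a point): The loose white lotion bottle with a blue band and blue cap, standing upright: body 44 mm in diameter up to 80 mm high, then a narrow blue cap 26 mm in diameter; 110 mm tall in all, about 0.18 kg. The point is on its axis half-way up, 55 mm above its underside. Its z axis points up.
- jar_center (a point): The loose closed amber glass jar with a yellow band and a black cap, standing upright: 50 mm in diameter up to 48 mm high, cap 47 mm in diameter, 64 mm tall in all, about 0.16 kg. The point is on its axis half-way up, 32 mm above its underside. Its z axis points up.
- cup_center (a point): The loose white enamel cup with a red rim, no handle, empty and open at the top, standing upright: straight sides 58 mm in outer diameter, 66 mm tall, wall 3 mm (mouth 52 mm), about 0.15 kg. The point is on its axis half-way up, 33 mm above its underside. Its z axis points up.
- lid_center (a point): The cup's loose white lid, right way up, 0.06 kg. From its underside: tapered plug 0-6 mm (36 to 45 mm wide, goes into the mouth), disc 6-10 mm (62 mm wide), upright red cylindrical knob 10-38 mm (20 mm wide): hold it by the knob, above the disc. The point is on its axis 19 mm above the underside; seated, the disc rests on the rim and the point is 46 mm above the cup's. Its z axis points up.
- tray: The dark wooden tray: a flat rimless board fixed to the desk, 96 mm (its x) by 370 mm (its y), 10 mm thick. Origin at the centre of its underside; z up. Three round cork spots, 66 mm wide and flush with its top, lie along its y axis at y = -80, 0 and +80 mm. The clock and the plant stand fixed on its two ends, 150 mm from its centre; which is at which end varies.
- clock: The small black box-shaped alarm clock with white dials and a yellow top, 35 by 52 mm and 53 mm tall, fixed on one end of the tray, 70 mm from the centre of the nearest cork spot. Origin at the centre of its underside, z up.
- plant: The little green plant in a terracotta pot 52 mm across, about 57 mm tall in all, fixed on the other end of the tray, 70 mm from the centre of the nearest cork spot. Origin at the centre of its underside, z up.
- spray_center (a point): The loose green spray can with a silver band and black cap, standing upright on the desk among the other things: 46 mm in diameter, 145 mm tall. It is to be left alone. The point is on its axis half-way up, 72.5 mm above its underside; z up.
Mind the look-alikes: they are no part of the job. What is shaped like the part that bears cup_center but blue or purple is not meant.

How it is judged:
At the end, for the whole second after the job is handed in: Upright, each within 12 mm (along and across the tray) of its spot: bottle by the clock, jar by the plant, cup in the middle. The lid is seated level on the cup, within 8 mm of its axis. All released and at rest; the spray can stands within 30 mm of its start (x of bottle_center in the frame of tray between -0.012 and 0.012 m and z of bottle_center in the frame of tray between 0.06 and 0.07 m and angle between each of bottle_center, jar_center, cup_center, lid_center's own z axis and vertical below 0.1 rad and (y of bottle_center in the frame of tray between 0.068 and 0.092 m or y of bottle_center in the frame of tray between -0.092 and -0.068 m) and horizontal distance between bottle_center and clock below 0.1 m and x of jar_center in the frame of tray between -0.012 and 0.012 m and z of jar_center in the frame of tray between 0.037 and 0.047 m and (y of jar_center in the frame of tray between 0.068 and 0.092 m or y of jar_center in the frame of tray between -0.092 and -0.068 m) and horizontal distance between jar_center and plant below 0.1 m and x of cup_center in the frame of tray between -0.012 and 0.012 m and z of cup_center in the frame of tray between 0.038 and 0.048 m and y of cup_center in the frame of tray between -0.012 and 0.012 m and horizontal distance between lid_center and cup_center below 0.008 m and z of lid_center in the frame of cup_center between 0.041 and 0.05 m and linear speed of each of bottle, jar, cup, lid below 0.02 m/s and distance of spray_center from where it was at the start of the episode below 0.03 m and angle between spray_center's own z axis and vertical below 0.2 rad); the robot touches nothing.
It fails at once if the spray can is pushed more than 30 mm away or tipped (distance of spray_center from where it was at the start of the episode above 0.03 m or angle between spray_center's own z axis and vertical above 0.35 rad).
It also fails if it takes over 96 s, if anything falls off the work surface, if the arm or the gripper's body presses on something with over 40 N, if the wrist force passes 120 N, or if a joint passes its speed limit or range.

## Robot

A 6-joint arm with a two-finger parallel gripper is mounted at the origin on the work surface. World frame = base frame: x ahead of the robot, y to its left, z up, the work surface at z = 0. Lengths are in m, angles in rad, forces in N, time in s.
With the tool pointing down it reaches from about 0.25 to 0.775 m from the base axis. Payload 4 kg.
Tool frame: the origin (TCP) lies between the finger pads; the fingertips stand 14 mm ahead of it and the grasp point (between the pads) lies 5 mm behind it (tip_reach is the distance from the TCP to the fingertips, in m); z points along the fingers, y is the line along which they close (so a half turn about z gives the same grasp; the last joint's range is limited). The gripper opens to 94 mm and grips with 3 to 60 N. Pads are 16 mm wide; open, the fingers measure 119 mm over their backs; the gripper's body (75 mm by 177 mm) begins 78 mm behind the grasp point.
Start: joints at [1.199, 0.087, 1.371, -0, 1.684, -0.103], TCP at [0.146, 0.53, 0.22] pointing down, gripper open.
Joint ranges: [-3.1, 3.1], [-0.76, 2.03], [0.27, 2.55], [-1.08, 4.22], [0.17, 2.65], [-2.57, 2.57]. Speed limits (rad/s): [2.79, 2.79, 3.14, 3.14, 3.14, 3.14].

## Interface

Orientations are given as [roll, pitch, yaw] about the fixed x, y, z axes, in that order (R = Rz(yaw) Ry(pitch) Rx(roll)).
In Python, from bench import * gives the robot as it stands. The module is installed in compiled form; this text tells all that it offers.
- The arm moves only by the tool servo_tool, never from a script. Its argument "targets" is a list of rows, each a list of 4 numbers: the shift along the tool's x, y, z in cm, then the turn about the tool's z in degrees. A call has 1 to 8 rows; each row is the pose to reach, as a shift and turn from the pose commanded when the call began, along the tool's axes at that moment; what a row does not reach only later rows make up. A row lasts 1/8 s, in which the tool goes at most 62.5 mm and 10.7 degrees, less where a joint would pass 70% of its speed; a pose out of reach is approached as far as the arm can. A call with a gripper value outside its range is refused whole. "claw" is the closure in counts, from 0 (fully open) to 255 (shut), set as the call begins (left out, the last holds). The fingers move at their own pace and stop on an object; the grip force is fixed at half the most. Time passes only in rows, so rows that repeat a pose let the fingers close. It gives the time, the measured TCP pose, the force, the opening and the grip force at its end, in the units of the state.
- get_obs(): the state, without advancing time (a new reading comes with each control period).
- snapshot(name): name is "scene" or "top" or "wrist"; returns the picture (384x512x3 uint8, blue, green, red); there is no depth.
- camera_model(name): a dict with "camera_matrix" (3x3 intrinsics, pixels), "camera_from_world" (4x4, takes a point from world to camera coordinates). Camera axes: x right, y up, looking along -z (the intrinsics and any distortion apply to the point x, -y, -z); pixel columns grow to the right and rows downward; lengths in m; the calibration is good to about 2 mm. A picture is of the moment at which its call begins: read the wrist's pose just before it. camera_model takes no time and is no camera call; for the wrist camera it gives the pose at the moment of the call.
- close_job(): hands the job in; it is judged then, once.
The state is a dict: "time": time; "joint_positions": joint angles; "qvel": joint speeds; "joint_torque": joint torques, N m; "tool_pos": TCP position; "ee_rot": TCP orientation; "wrist_force": force on the tool from outside, world axes, zero at the start; "wrist_torque": the same for the moment, N m; "width": finger opening in m; "finger_force": force on a finger pad.
Only numpy, scipy, OpenCV 4.12 (cv2) and the standard library are available. Lean on these libraries where they do the work, as an engineer would, in place of code of your own. Each camera call takes 0.05 s, during which the arm holds its last target. There are 200 camera calls.

## Working session

There is one attempt and no reset: what is moved stays moved. The work goes in short steps, Python scripts to look and compute and a tool call to move; the robot and the scene stay as the last step left them, time stands still between calls to the robot, and variables do not carry over. Pictures are saved under pics/ and viewed, at most 15 in all, crops included, and the job is handed in when it is done.

Besides the shell and the picture viewer there is one more tool, called as name(argument=value, ...), one argument or row to a line, values as JSON. servo_tool: Moves the arm, as the interface text tells. Its arguments: {"type":"object","properties":{"targets":{"type":"array"},"claw":{"type":"number"}},"required":["targets"]}

```bash
mkdir -p pics; python3 - <<'E'
from bench import *
import cv2
o=get_obs();print(o)
for n in("scene","top"):
    cv2.imwrite(f"pics/{n}0.png",snapshot(n)); m=camera_model(n);print(n,m)
E
```

```text
{'time': 0.0, 'joint_positions': array([ 1.19889060e+00,  8.79430137e-02,  1.37222591e+00,  5.03616688e-05,
        1.68359607e+00, -1.03078883e-01]), 'qvel': array([ 0.00065424,  0.00183718,  0.00028424, -0.00015017,  0.00087635,
        0.00040316]), 'joint_torque': array([-1.53064870e-03, -3.40165186e+01, -3.02430439e+01,  7.16718799e-02,
        3.27499607e-02, -1.62267697e-04]), 'tool_pos': array([0.14587131, 0.52977535, 0.21832508]), 'ee_rot': array([-3.13943700e+00, -2.73313914e-04,  2.87277112e+00]), 'wrist_force': array([-0.1509474 , -0.40359233, -0.62837293]), 'wrist_torque': array([ 0.01270092, -0.0481477 , -0.01755899]), 'finger_force': 0.0, 'width': 0.09395168828975298}
scene {'camera_matrix': array([[406.32386563,   0.        , 256.78175814],
       [  0.        , 406.32386563, 194.42640379],
       [  0.        ,   0.        ,   1.        ]]), 'camera_from_world': array([[-0.75175661,  0.65933285,  0.01192419,  0.39711778],
       [-0.45322961, -0.52972793,  0.71691788,  0.17964258],
       [ 0.47900409,  0.53354336,  0.69705564, -1.45632102],
       [ 0.        ,  0.        ,  0.        ,  1.        ]])}
top {'camera_matrix': array([[405.25908654,   0.        , 246.41151619],
       [  0.        , 405.25908654, 181.01730994],
       [  0.        ,   0.        ,   1.        ]]), 'camera_from_world': array([[ 0.00534666, -0.99997018, -0.00557266, -0.01653169],
       [ 0.99919464,  0.00512072,  0.03979769, -0.50934665],
       [-0.03976797, -0.00578096,  0.99919222, -1.24050479],
       [ 0.        ,  0.        ,  0.        ,  1.        ]])}
```

View pics/scene0.png

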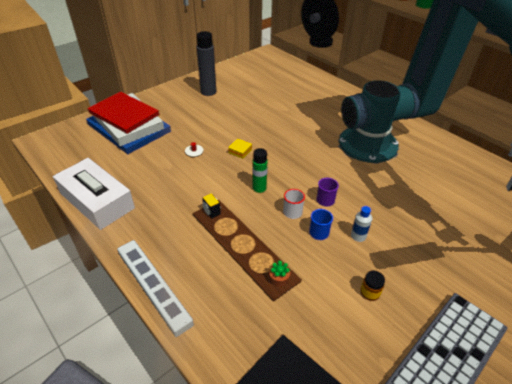

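View pics/top0.png

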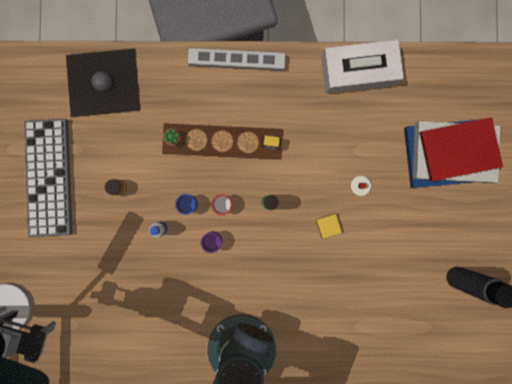

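The scene view shows the tray with the clock at the far end (210,205) and the plant at the near end (279,271). Pixels in the top view:
- **Cup candidates:** red-rimmed white (222,204), blue (186,204) and purple (212,242). The white one with the red rim fits the description.
- **Others:** spray can (270,202), bottle (157,230), jar (114,187), lid (361,185).

Next I'll enlarge a crop to confirm and measure.

```bash
cat > h.py <<'E'
from bench import *
import cv2, numpy as np
def ray(name,uv,z,m=None):
    m=m or camera_model(name); T=m["camera_from_world"];R=T[:3,:3];c=-R.T@T[:3,3]
    d=np.linalg.solve(m["camera_matrix"],[uv[0],uv[1],1.]); d=R.T@(d*[1,-1,-1])
    return c+d*(z-c[2])/d[2]
def proj(p,m):
    T=m["camera_from_world"];q=(T[:3,:3]@p+T[:3,3])*[1,-1,-1];q=m["camera_matrix"]@q;return q[:2]/q[2]
E
python3 - <<'E'
from h import *
im=cv2.imread("pics/top0.png")
cv2.imwrite("pics/crop1.png",cv2.resize(im[115:260,100:380],(784,406),interpolation=cv2.INTER_CUBIC))
P={"cup":((222,204),.066),"blue":((186,204),.066),"purple":((212,242),.066),"spray":((270,202),.145),"bottle":((156,230),.11),"jar":((114,187),.064),"lid":((364,185.5),.038),"liddisc":((361,185.5),.01),
"s1":((197,140),.01),"s2":((222,141.5),.01),"s3":((248,142),.01),"plant":((172,136),.057),"clock":((272,141),.053)}
for k,(u,z) in P.items(): print(k,ray("top",u,z).round(4))
E
```

```text
cup [0.4392 0.0573 0.066 ]
blue [0.4386 0.1633 0.066 ]
purple [0.3278 0.0857 0.066 ]
spray [ 0.4467 -0.0797  0.145 ]
bottle [0.3655 0.2406 0.11  ]
jar [0.4876 0.3772 0.064 ]
lid [ 0.4966 -0.3681  0.038 ]
liddisc [ 0.4974 -0.3669  0.01  ]
s1 [0.6359 0.14   0.01  ]
s2 [0.6316 0.0624 0.01  ]
s3 [ 0.6304 -0.0181  0.01  ]
plant [0.641  0.2088 0.057 ]
clock [ 0.6279 -0.09    0.053 ]
```

View pics/crop1.png

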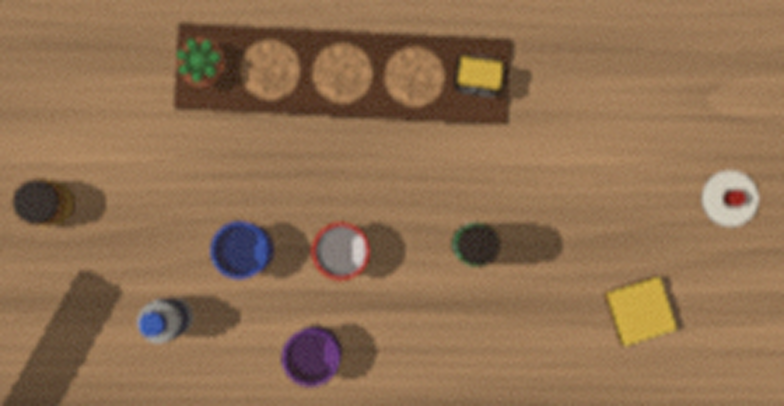

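The crop confirms the red-rimmed white cup at crop (340,250), with the blue one at (240,250) and the purple one at (312,356). The clock stands by the right-hand cork spot and the plant by the left-hand one. I'll turn the tool so its closing axis lies along world x, then go above the jar.

servo_tool(
  targets=[
    [-37,-5.7,0,74.6],
    [-37,-5.7,0,74.6],
    [-37,-5.7,0,74.6],
    [-37,-5.7,0,74.6],
    [-37,-5.7,0,74.6],
    [-37,-5.7,0,74.6],
    [-37,-5.7,0,74.6],
    [-37,-5.7,0,74.6],
  ],
  claw=0,
)

```text
time: 1.1
tool_pos: [0.4881, 0.3763, 0.2184]
ee_rot: [-3.14, 0.001, 1.571]
wrist_force: [0.5, 0.1, -0.3]
width: 0.0941
finger_force: 0.0
```

```bash
python3 - <<'E'
from h import *
o=get_obs();m=camera_model("wrist");im=snapshot("wrist");t=snapshot("top")
print(o["tool_pos"],o["ee_rot"],m)
cv2.imwrite("pics/w1.png",im);cv2.imwrite("pics/top1.png",t)
for n,p in {"jar":(.4876,.3772,.064),"bottle":(.3655,.2406,.11)}.items(): print(n,proj(np.array(p),m))
E
```

```text
[0.48806179 0.37632069 0.21844688] [-3.13991477e+00  7.96364949e-04  1.57142409e+00] {'camera_matrix': array([[284.99445764,   0.        , 258.70945168],
       [  0.        , 284.99445764, 193.21499914],
       [  0.        ,   0.        ,   1.        ]]), 'camera_from_world': array([[ 9.99997882e-01,  7.68728158e-04, -1.90941445e-03,
        -4.87344864e-01],
       [-1.27872769e-03,  9.58933116e-01, -2.83629412e-01,
        -3.31111856e-01],
       [ 1.61296684e-03,  2.83631252e-01,  9.58932068e-01,
        -4.98395564e-01],
       [ 0.00000000e+00,  0.00000000e+00,  0.00000000e+00,
         1.00000000e+00]])}
jar [259.07461035 182.98214983]
bottle [151.53750559 309.34656263]
```

View pics/w1.png

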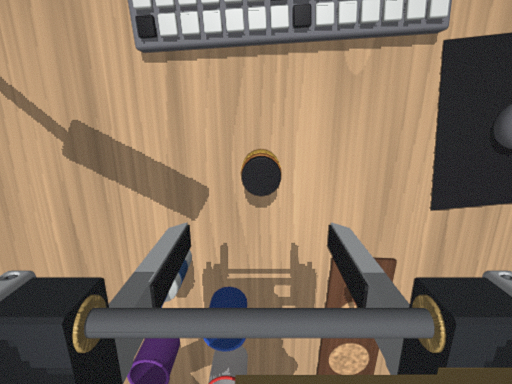

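The wrist view shows the jar cap at about (261,175), against a predicted (259,183). I'll check all three cameras against each other by segmentation.

```bash
cat >> h.py <<'E'
def blob(im,box,f):
    x0,y0,x1,y1=box;c=im[y0:y1,x0:x1].astype(int);mk=f(c[...,0],c[...,1],c[...,2]).astype(np.uint8)
    n,l,s,ce=cv2.connectedComponentsWithStats(mk);i=1+np.argmax(s[1:,4]);b=s[i]
    return (ce[i]+[x0,y0]).round(1),[b[0]+x0,b[1]+y0,b[2],b[3],b[4]],(x0+b[0]+b[2]/2-.5,y0+b[1]+b[3]/2-.5)
E
python3 - <<'E'
from h import *
dark=lambda b,g,r:(b+g+r<130)
for n,f,box in(("wrist","w1",(220,140,310,205)),("top","top0",(95,170,130,205)),("scene","scene0",(350,260,395,310))):
    im=cv2.imread(f"pics/{f}.png");c,bb,mid=blob(im,box,dark);print(n,c,bb,mid,ray(n,mid,.064).round(4))
print(proj(np.array([.488,.376,.064]),camera_model("scene")),proj(np.array([.488,.386,.064]),camera_model("scene")))
E
```

```text
wrist [262.1 175.9] [np.int32(242), np.int32(156), np.int32(39), np.int32(40), np.int32(722)] (np.float64(261.0), np.float64(175.5)) [0.489  0.3869 0.064 ]
top [118.1 191. ] [np.int32(116), np.int32(190), np.int32(5), np.int32(4), np.int32(7)] (np.float64(118.0), np.float64(191.5)) [0.4743 0.3651 0.064 ]
scene [373.3 280.9] [np.int32(363), np.int32(271), np.int32(21), np.int32(21), np.int32(324)] (np.float64(373.0), np.float64(281.0)) [0.5004 0.3861 0.064 ]
[372.7462206  275.42501525] [376.13893788 278.08402054]
```

```bash
python3 - <<'E'
from h import *
t=cv2.imread("pics/top0.png")
print(t[187,100:130].sum(1));print(t[175:200,114].sum(1))
def ring(im,n,p,r,col,m):
    for a in np.arange(0,6.28,.05):
        q=proj(np.array(p)+[r*np.cos(a),r*np.sin(a),0],m)*6-off*6+2.5;cv2.circle(im,tuple(int(v) for v in q),0,col,-1)
outs=[]
for n,f,o in(("wrist","w1",(215,130)),("top","top0",(90,160)),("scene","scene0",(340,250))):
    off=np.array(o);im=cv2.imread(f"pics/{f}.png")[o[1]:o[1]+66,o[0]:o[0]+44 if n!="wrist" else o[0]+44+22];im=cv2.resize(im,None,fx=6,fy=6,interpolation=cv2.INTER_NEAREST);m=camera_model(n)
    for y,c in((.377,(255,0,0)),(.385,(0,0,255))):
        ring(im,n,(.488,y,.064),.0235,c,m)
    outs.append(im[:, :264])
cv2.imwrite("pics/c2.png",np.hstack(outs))
E
```

```text
[353 368 349 341 279 189 163 168 167 137 156 148 153 153 145 160 155 163
 136 130 114 139 170 164 189 186 171 235 227 239]
[362 373 382 328 221 159 131 149 157 151 154 152 145 142 149 161 165 147
 143 172 307 367 354 378 356]
```

View pics/c2.png

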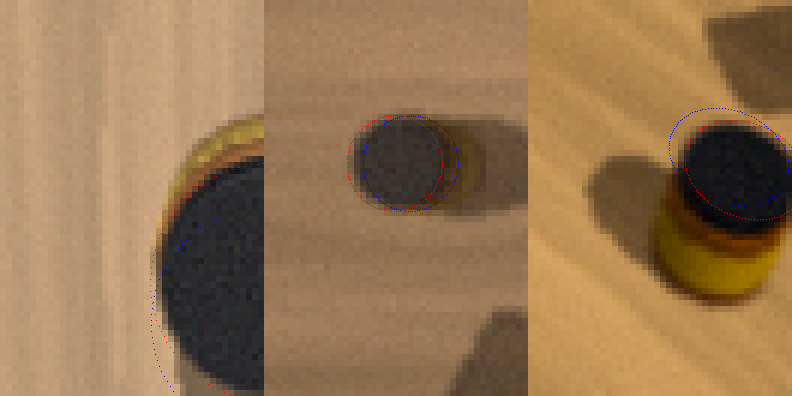

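The rings at y=0.377 and y=0.385 bracket the cap in the top view, so the jar's axis is near (0.489, 0.382). That is good enough for 16 mm pads, so I'll descend and grip.

servo_tool(
  targets=[
    [0.6,0.1,5,0],
    [0.6,0.1,10,0],
    [0.6,0.1,15,0],
    [0.6,0.1,19,0],
    [0.6,0.1,19,0],
    [0.6,0.1,19,0],
  ],
)

```text
time: 1.95
tool_pos: [0.4892, 0.3842, 0.0316]
ee_rot: [3.139, -0.002, 1.573]
wrist_force: [-0.3, 1.1, 0.1]
width: 0.0941
finger_force: 0.0
```

servo_tool(
  targets=[
    [0,0,0,0],
    [0,0,0,0],
    [0,0,0,0],
    [0,0,0,0],
    [0,0,0,0],
    [0,0,0,0],
  ],
  claw=255,
)

```text
time: 2.7
tool_pos: [0.4891, 0.383, 0.0297]
ee_rot: [3.141, -0.0, 1.571]
wrist_force: [1.4, -0.4, 0.2]
width: 0.0495
finger_force: 30.0
```

servo_tool(
  targets=[
    [0,0,-4,0],
    [0,0,-9,0],
    [0,0,-12,0],
    [0,0,-12,0],
  ],
)

```text
time: 3.2
tool_pos: [0.4898, 0.3839, 0.1523]
ee_rot: [3.137, -0.003, 1.571]
wrist_force: [-0.3, 0.6, -2.5]
width: 0.0491
finger_force: 30.0
```

```bash
python3 - <<'E'
from h import *
o=get_obs();m=camera_model("wrist");im=snapshot("wrist")
print(o["tool_pos"],o["ee_rot"],o["width"])
cv2.imwrite("pics/w2.png",im)
p=o["tool_pos"]
print(proj(p+[0,0,.037],m), "jar-top if centred (cap top 32 above centre, grasp +5)")
for h in (.07,.037,-.02):
  for dy in(-.01,0,.01): print(h,dy,proj(p+[0,dy,h],m).round(1))
t=snapshot("top");cv2.imwrite("pics/top2.png",t)
E
```

```text
[0.48981495 0.38394687 0.15234164] [ 3.13697172 -0.00328367  1.57090142] 0.049114964345914836
[260.15462672 277.49713214] jar-top if centred (cap top 32 above centre, grasp +5)
0.07 -0.01 [260.9 344.2]
0.07 0 [260.9 323.9]
0.07 0.01 [261.  302.6]
0.037 -0.01 [260.1 294.3]
0.037 0 [260.2 277.5]
0.037 0.01 [260.2 260. ]
-0.02 -0.01 [259.4 244.8]
-0.02 0 [259.4 231.9]
-0.02 0.01 [259.4 218.6]
```

View pics/w2.png

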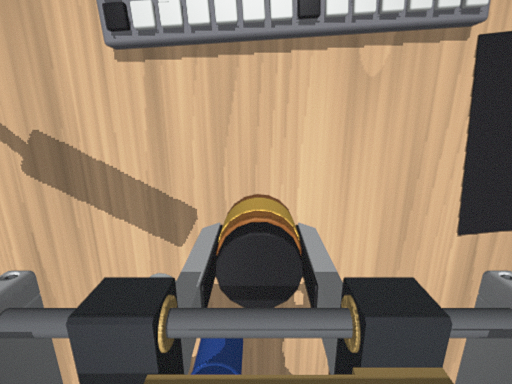

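Jar gripped at width 49 mm, with its cap centre at about (260,268), so it sits roughly 3 mm to +y of the tool. Next I'll move to where the wrist camera can see the cork spots past the jar.

servo_tool(
  targets=[
    [-6,1,0,0],
    [-12,1,0,0],
    [-18,1,0,0],
    [-24,1,0,0],
    [-27.4,1,0,0],
    [-27.4,1,0,0],
    [-27.4,1,0,0],
    [-27.4,1,0,0],
  ],
)

```text
time: 4.3
tool_pos: [0.4982, 0.1102, 0.1485]
ee_rot: [-3.14, -0.0, 1.572]
wrist_force: [-0.5, 0.4, -2.4]
width: 0.0495
finger_force: 30.0
```

```bash
python3 - <<'E'
from h import *
o=get_obs();m=camera_model("wrist");im=snapshot("wrist")
print(o["tool_pos"],o["ee_rot"])
cv2.imwrite("pics/w3.png",im);import pickle;pickle.dump(m,open("m3","wb"))
for n,p in dict(s1=(.636,.14,.01),s2=(.632,.062,.01),s3=(.63,-.018,.01)).items(): 
    q=np.array(p);print(n,proj(q,m).round(1))
E
```

```text
[0.49819951 0.11019575 0.14853267] [-3.13992802e+00 -3.70859857e-04  1.57249762e+00]
s1 [388.  160.9]
s2 [375.7 228.2]
s3 [366.4 288.3]
```

View pics/w3.png

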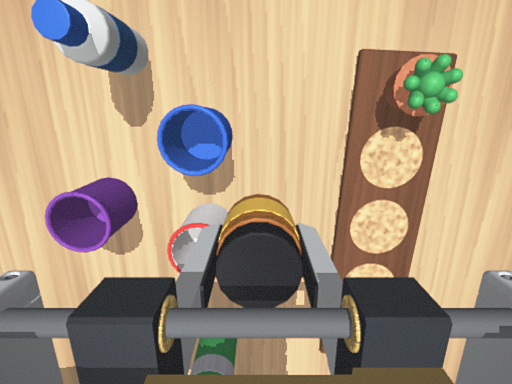

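The wrist view shows spot 1, by the plant, at (391.5,157) and spot 2 at (379,226.5). The bottle cap top is at about (58,19).

```bash
python3 - <<'E'
from h import *
import pickle;m=pickle.load(open("m3","rb"));im=cv2.imread("pics/w3.png")
cork=lambda b,g,r:(r>150)&(r-b>50)&(g>110)
for bx,col in(((355,120,430,192),1),((342,193,415,258),2)):
    dk=lambda b,g,r:(r<150)
    c,bb,mid=blob(im,bx,cork);print(c,bb,mid,ray("",c,.01,m).round(4))
for n,u,z in(("bottlecap",(58,19),.11),("blue",(195,142),.066)): print(n,ray("",u,z,m).round(4))
t=cv2.imread("pics/top0.png")
for bx in((184,127,209,153),(210,128,235,155),(235,129,261,156)):
    c,bb,mid=blob(t,bx,lambda b,g,r:r>130);print(c,bb,mid,ray("top",c,.01).round(4))
E
```

```text
[391.  157.4] [np.int32(360), np.int32(127), np.int32(63), np.int32(62), np.int32(3034)] (np.float64(391.0), np.float64(157.5)) [0.6387 0.1438 0.01  ]
[378.7 226.1] [np.int32(350), np.int32(199), np.int32(59), np.int32(55), np.int32(2506)] (np.float64(379.0), np.float64(226.0)) [0.6351 0.0646 0.01  ]
bottlecap [0.3707 0.2473 0.11  ]
blue [0.4426 0.1658 0.066 ]
[196.7 139.6] [np.int32(188), np.int32(129), np.int32(19), np.int32(22), np.int32(324)] (np.float64(197.0), np.float64(139.5)) [0.6372 0.141  0.01  ]
[221.8 140.8] [np.int32(212), np.int32(131), np.int32(21), np.int32(21), np.int32(350)] (np.float64(222.0), np.float64(141.0)) [0.6338 0.0631 0.01  ]
[247.6 142. ] [np.int32(237), np.int32(132), np.int32(22), np.int32(21), np.int32(349)] (np.float64(247.5), np.float64(142.0)) [ 0.6304 -0.0169  0.01  ]
```

servo_tool(
  targets=[
    [3.1,6,0,0],
    [3.1,12,0,0],
    [3.1,14,0,0],
    [3.1,14,4,0],
    [3.1,14,8,0],
    [3.1,14,10,0],
    [3.1,14,10.8,0],
    [3.1,14,10.8,0],
  ],
)

```text
time: 5.35
tool_pos: [0.6391, 0.1405, 0.0423]
ee_rot: [3.14, -0.0, 1.571]
wrist_force: [-0.4, -0.1, -1.2]
width: 0.0498
finger_force: 30.0
```

servo_tool(
  targets=[
    [0,0,0.1,0],
    [0,0,0.1,0],
  ],
)

```text
time: 5.6
tool_pos: [0.6395, 0.1401, 0.0421]
ee_rot: [3.139, -0.0, 1.571]
wrist_force: [-0.0, -0.5, -2.0]
width: 0.0496
finger_force: 30.0
```

servo_tool(
  targets=[
    [0,0,0.1,0],
    [0,0,0.2,0],
    [0,0,0.2,0],
  ],
)

```text
time: 5.98
tool_pos: [0.639, 0.1401, 0.0396]
ee_rot: [3.14, -0.0, 1.571]
wrist_force: [-0.7, -0.2, 3.9]
width: 0.0495
finger_force: 30.0
```

Contact felt. Release, rise and go to the bottle.

servo_tool(
  targets=[
    [0,0,0,0],
    [0,0,0,0],
    [0,0,0,0],
    [0,0,0,0],
  ],
  claw=0,
)

```text
time: 6.48
tool_pos: [0.6386, 0.14, 0.0383]
ee_rot: [-3.141, -0.0, 1.571]
wrist_force: [-0.2, 0.1, 0.1]
width: 0.0862
finger_force: 0.0
```

servo_tool(
  targets=[
    [0,0,-5,0],
    [0,0,-11,0],
    [0,0,-17,0],
    [5,-6,-18,0],
    [8,-12,-18,0],
    [10.5,-18,-18,0],
    [10.5,-23,-18,0],
    [10.5,-27,-18,0],
  ],
)

```text
time: 7.48
tool_pos: [0.3663, 0.2455, 0.2186]
ee_rot: [3.141, -0.001, 1.572]
wrist_force: [-0.2, -0.5, 1.1]
width: 0.0934
finger_force: 0.0
```

servo_tool(
  targets=[
    [0,0,0,0],
    [0,0,0,0],
    [0,0,0,0],
  ],
)

```text
time: 7.85
tool_pos: [0.3698, 0.2449, 0.2184]
ee_rot: [3.142, 0.0, 1.57]
wrist_force: [-0.6, 0.4, 0.3]
width: 0.094
finger_force: 0.0
```

```bash
python3 - <<'E'
from h import *
o=get_obs();m=camera_model("wrist");im=snapshot("wrist");t=snapshot("top")
print(o["tool_pos"],o["ee_rot"])
cv2.imwrite("pics/w4.png",im);cv2.imwrite("pics/top4.png",t)
import pickle;pickle.dump(m,open("m4","wb"))
for p in((.37,.247,.11),(.37,.247,.0),(.37,.247,.08)): print(proj(np.array(p),m).round(1))
cv2.imwrite("pics/c4.png",np.hstack([cv2.resize(im,(512,384)),cv2.resize(t[110:210,150:225],(288,384))]))
E
```

```text
[0.36984272 0.24492273 0.21839926] [3.14152734e+00 1.26928604e-04 1.56963629e+00]
[259.4 193.3]
[259.3 170.6]
[259.4 185.6]
```

View pics/c4.png

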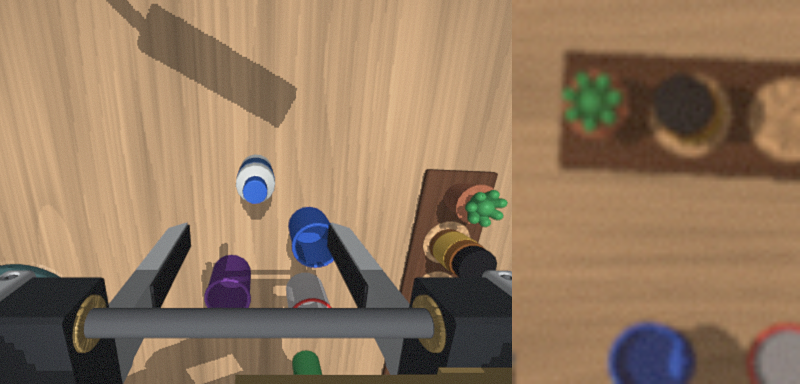

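The jar stands upright on the cork spot. The bottle cap is at (255.5,190), so the bottle is at about (0.3655, 0.2485).

servo_tool(
  targets=[
    [0.35,-0.4,5,0],
    [0.35,-0.4,10,0],
    [0.35,-0.4,15,0],
    [0.35,-0.4,17.4,0],
    [0.35,-0.4,17.4,0],
    [0.35,-0.4,17.4,0],
  ],
)

```text
time: 8.7
tool_pos: [0.3659, 0.2489, 0.0457]
ee_rot: [3.14, -0.001, 1.57]
wrist_force: [0.8, -0.2, 0.8]
width: 0.0944
finger_force: 0.0
```

servo_tool(
  targets=[
    [0,0,0,0],
    [0,0,0,0],
    [0,0,0,0],
    [0,0,0,0],
    [0,0,0,0],
    [0,0,0,0],
  ],
  claw=255,
)

```text
time: 9.45
tool_pos: [0.3651, 0.2487, 0.0446]
ee_rot: [3.141, -0.0, 1.571]
wrist_force: [1.4, 0.5, 0.2]
width: 0.0436
finger_force: 30.0
```

servo_tool(
  targets=[
    [0,0,-4,0],
    [0,0,-9,0],
    [0,0,-14,0],
    [0,0,-14,0],
    [0,0,-14,0],
  ],
)

```text
time: 10.07
tool_pos: [0.3637, 0.2481, 0.1826]
ee_rot: [-3.139, 0.001, 1.571]
wrist_force: [0.5, 0.1, -2.9]
width: 0.0436
finger_force: 30.0
```

```bash
python3 - <<'E'
from h import *
o=get_obs();m=camera_model("wrist");im=snapshot("wrist")
p=o["tool_pos"];print(p,o["ee_rot"])
cv2.imwrite("pics/w5.png",im)
g=.110-.0445
for h,n in((g,"captop"),(g-.03,"bodytop")):
  for dy in(0,.005): print(n,dy,proj(p+[0,dy,h],m).round(1))
c,bb,mid=blob(im,(200,200,320,384),lambda b,g,r:(b>120)&(b-r>70));print(c,bb,mid)
# ring overlay
for dy,col in((0,(0,0,255)),(.004,(0,255,0))):
  for a in np.arange(0,6.28,.1): cv2.circle(im,tuple(int(v) for v in proj(p+[.013*np.cos(a),dy+.013*np.sin(a),g],m)),0,col,-1)
cv2.imwrite("pics/c5.png",cv2.resize(im[180:384,190:330],None,fx=2.8,fy=2.8))
E
```

```text
[0.3637366  0.24811407 0.18264416] [-3.13879596e+00  1.32436300e-03  1.57080664e+00]
captop 0 [259.6 316.7]
captop 0.005 [259.6 306.6]
bodytop 0 [259.6 276.1]
bodytop 0.005 [259.6 267.6]
[257.8 288.7] [np.int32(232), np.int32(265), np.int32(52), np.int32(43), np.int32(1501)] (np.float64(257.5), np.float64(286.0))
```

View pics/c5.png

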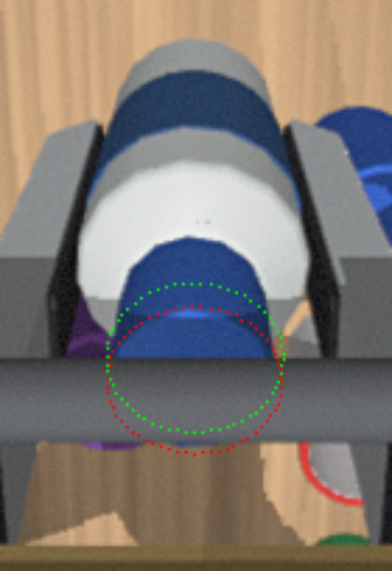

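The bottle is gripped, and the upper edge of the cap's top face matches the zero-offset ring. I'll carry it out in x first, staying clear of the spray can, then along y to the clock spot.

servo_tool(
  targets=[
    [0,6,0,0],
    [0,12,0,0],
    [0,18,0,0],
    [0,24,0,0],
    [-4,26.6,0,0],
    [-10,26.6,0,0],
    [-16,26.6,0,0],
    [-22,26.6,0,0],
  ],
)

```text
time: 11.12
tool_pos: [0.6292, 0.0268, 0.1805]
ee_rot: [-3.135, -0.0, 1.571]
wrist_force: [0.9, -0.7, -2.8]
width: 0.0433
finger_force: 30.0
```

servo_tool(
  targets=[
    [-4.4,0,0,0],
    [-4.4,0,4,0],
    [-4.4,0,8,0],
    [-4.4,0,11.5,0],
    [-4.4,0,12.6,0],
    [-4.4,0,12.8,0],
    [-4.4,0,12.8,0],
  ],
)

```text
time: 12.0
tool_pos: [0.6303, -0.0153, 0.0556]
ee_rot: [-3.14, -0.0, 1.571]
wrist_force: [-0.1, -0.4, -2.9]
width: 0.0435
finger_force: 30.0
```

servo_tool(
  targets=[
    [0,0,0.1,0],
    [0,0,0.2,0],
    [0,0,0.3,0],
    [0,0,0.3,0],
  ],
)

```text
time: 12.5
tool_pos: [0.6309, -0.0154, 0.0545]
ee_rot: [3.141, 0.0, 1.571]
wrist_force: [-2.1, 0.3, 3.6]
width: 0.0431
finger_force: 30.0
```

servo_tool(
  targets=[
    [0,0,0,0],
    [0,0,0,0],
    [0,0,0,0],
    [0,0,0,0],
    [0,0,0,0],
  ],
  claw=0,
)

```text
time: 13.12
tool_pos: [0.6306, -0.0155, 0.0534]
ee_rot: [-3.142, -0.0, 1.571]
wrist_force: [-0.4, 1.1, 0.5]
width: 0.0901
finger_force: 0.0
```

servo_tool(
  targets=[
    [0,0,-5,0],
    [0,0,-11,0],
    [0,0,-16.5,0],
    [4,-6,-16.5,0],
    [7.6,-12,-16.5,0],
    [7.6,-17,-16.5,0],
    [7.6,-19,-16.5,0],
    [7.6,-19,-16.5,0],
  ],
)

```text
time: 14.12
tool_pos: [0.4397, 0.0608, 0.2192]
ee_rot: [3.139, -0.0, 1.571]
wrist_force: [0.7, -0.8, 0.5]
width: 0.094
finger_force: 0.0
```

servo_tool(
  targets=[
    [0,0,0,0],
    [0,0,0,0],
  ],
)

```text
time: 14.38
tool_pos: [0.4416, 0.0603, 0.2183]
ee_rot: [-3.141, -0.0, 1.57]
wrist_force: [0.8, 0.4, 0.1]
width: 0.0938
finger_force: 0.0
```

```bash
python3 - <<'E'
from h import *
o=get_obs();m=camera_model("wrist");im=snapshot("wrist");t=snapshot("top")
print(o["tool_pos"],o["ee_rot"])
cv2.imwrite("pics/w6.png",im);cv2.imwrite("pics/top6.png",t)
c,bb,mid=blob(im,(180,100,340,260),lambda b,g,r:(r>130)&(r-g>70)&(r-b>70)&(g<110));print(c,bb,mid,ray("",mid,.066,m).round(4))
print(proj(np.array([.441,.0595,.066]),m))
cv2.imwrite("pics/c6.png",np.hstack([im,cv2.resize(t[110:210,200:275],(288,384))]))
E
```

```text
[0.44159297 0.060323   0.21825549] [-3.14125593e+00 -9.52423229e-05  1.57022126e+00]
[257.9 182.6] [np.int32(232), np.int32(158), np.int32(52), np.int32(52), np.int32(474)] (np.float64(257.5), np.float64(183.5)) [0.4395 0.0612 0.066 ]
[258.77496076 184.97402787]
```

View pics/c6.png

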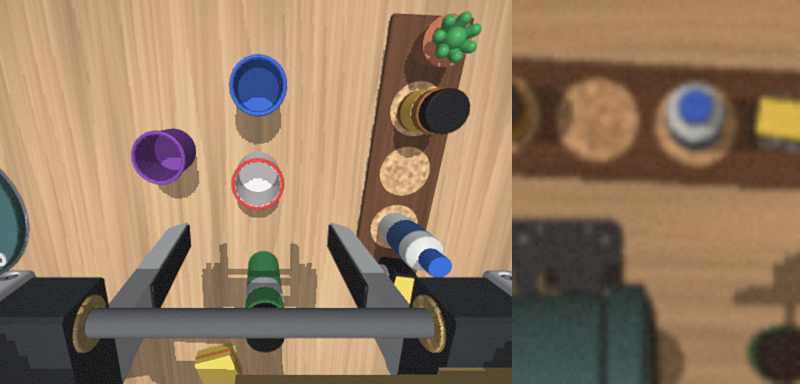

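The bottle stands upright on its spot. The cup rim is centred at (257.5,183.5), which puts the cup at (0.440, 0.061). Now to grip it.

servo_tool(
  targets=[
    [0.05,-0.15,5,0],
    [0.05,-0.15,10,0],
    [0.05,-0.15,15,0],
    [0.05,-0.15,18.4,0],
    [0.05,-0.15,18.4,0],
    [0.05,-0.15,18.4,0],
  ],
)

```text
time: 15.22
tool_pos: [0.4405, 0.061, 0.0358]
ee_rot: [3.139, -0.0, 1.571]
wrist_force: [-0.3, -0.7, 0.5]
width: 0.0942
finger_force: 0.0
```

servo_tool(
  targets=[
    [0,0,0,0],
    [0,0,0,0],
    [0,0,0,0],
    [0,0,0,0],
    [0,0,0,0],
    [0,0,0,0],
  ],
  claw=255,
)

```text
time: 15.98
tool_pos: [0.4395, 0.061, 0.0348]
ee_rot: [3.141, -0.0, 1.571]
wrist_force: [0.4, -0.7, 1.8]
width: 0.0575
finger_force: 30.0
```

servo_tool(
  targets=[
    [0,0,-4,0],
    [0,0,-9,0],
    [0,0,-14,0],
    [0,6,-14,0],
    [0,12,-14,0],
    [0,18,-14,0],
    [0.3,19.5,-14,0],
    [0.3,19.5,-14,0],
  ],
)

```text
time: 16.98
tool_pos: [0.6342, 0.0641, 0.1721]
ee_rot: [-3.138, -0.0, 1.571]
wrist_force: [-1.0, 0.4, -0.5]
width: 0.0576
finger_force: 30.0
```

```bash
python3 - <<'E'
from h import *
o=get_obs();m=camera_model("wrist");im=snapshot("wrist")
p=o["tool_pos"];print(p,o["ee_rot"],o["width"])
cv2.imwrite("pics/w7.png",im)
c,bb,mid=blob(im,(190,180,340,384),lambda b,g,r:(r>110)&(r-g>60)&(r-b>60)&(g<100));print(c,bb,mid)
for dy in(0,.003): print(proj(p+[0,dy,.0315],m))
m4=im.copy();cv2.imwrite("pics/c7.png",m4)
E
```

```text
[0.63424043 0.06407414 0.17207247] [-3.13764580e+00 -1.12442503e-04  1.57083391e+00] 0.057564028797214305
[258.3 254.6] [np.int32(204), np.int32(219), np.int32(110), np.int32(89), np.int32(1722)] (np.float64(258.5), np.float64(263.0))
[259.5603194  271.82542263]
[259.56605897 266.81408908]
```

View pics/c7.png

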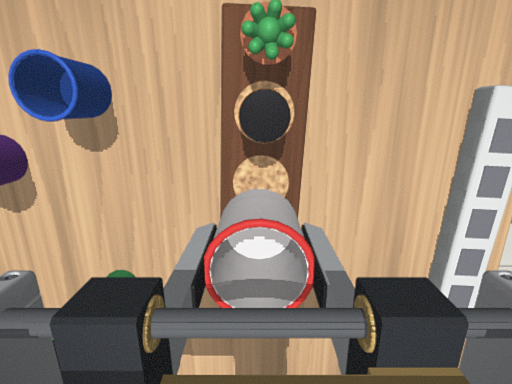

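The cup is held with its rim centred near (259,270), less than 2 mm off the tool, and the middle spot is beneath it. Lowering now.

servo_tool(
  targets=[
    [0,0,4,0],
    [0,0,8,0],
    [0,0,11.5,0],
    [0,0,12.7,0],
    [0,0,12.7,0],
    [0,0,12.9,0],
    [0,0,13.1,0],
    [0,0,13.1,0],
  ],
)

```text
time: 18.02
tool_pos: [0.6351, 0.0641, 0.0449]
ee_rot: [3.139, -0.0, 1.571]
wrist_force: [0.5, -0.7, 1.4]
width: 0.0579
finger_force: 30.0
```

servo_tool(
  targets=[
    [0,0,0,0],
    [0,0,0,0],
    [0,0,0,0],
    [0,0,0,0],
  ],
  claw=0,
)

```text
time: 18.52
tool_pos: [0.6341, 0.0641, 0.0433]
ee_rot: [-3.141, -0.0, 1.571]
wrist_force: [-0.0, 0.7, -0.2]
width: 0.0927
finger_force: 0.0
```

servo_tool(
  targets=[
    [0,0,-5,0],
    [0,0,-11,0],
    [0,0,-17.5,0],
    [-6,0,-17.5,0],
    [-12,0,-17.5,0],
    [-18,0,-17.5,0],
    [-24,-2,-17.5,0],
    [-30,-5,-17.5,0],
  ],
)

```text
time: 19.52
tool_pos: [0.5859, -0.2332, 0.2179]
ee_rot: [-3.141, -0.0, 1.571]
wrist_force: [0.4, -0.8, -0.2]
width: 0.0938
finger_force: 0.0
```

servo_tool(
  targets=[
    [-5,-3.5,0,0],
    [-10,-6,0,0],
    [-13,-8.7,0,0],
    [-13,-8.7,0,0],
    [-13,-8.7,0,0],
    [-13,-8.7,0,0],
  ],
)

```text
time: 20.27
tool_pos: [0.5004, -0.3601, 0.2185]
ee_rot: [3.141, -0.0, 1.573]
wrist_force: [-0.6, -0.2, 0.4]
width: 0.0943
finger_force: 0.0
```

```bash
python3 - <<'E'
from h import *
o=get_obs();m=camera_model("wrist");im=snapshot("wrist");t=snapshot("top")
print(o["tool_pos"],o["ee_rot"])
cv2.imwrite("pics/w8.png",im);cv2.imwrite("pics/top8.png",t)
p=o["tool_pos"]
c,bb,mid=blob(im,(180,110,340,260),lambda b,g,r:(r>100)&(r-g>60)&(r-b>60)&(g<110));print("knob",c,bb,mid,ray("",mid,.030,m).round(4))
c,bb,mid=blob(im,(180,110,340,260),lambda b,g,r:(np.minimum(np.minimum(b,g),r)>150)&(r-b<40));print("disc",c,bb,mid,ray("",mid,.01,m).round(4))
c,bb,mid=blob(t,(210,125,236,160),lambda b,g,r:(r>90)&(r-g>60)&(r-b>60)&(g<110));print("cup top",c,bb,mid,ray("top",mid,.076).round(4))
cv2.imwrite("pics/c8.png",np.hstack([im,cv2.resize(t[110:210,185:260],(288,384))]))
E
```

```text
[ 0.50037525 -0.36005987  0.21846362] [ 3.14129449e+00 -3.64370761e-04  1.57266392e+00]
knob [257.5 180.8] [np.int32(251), np.int32(172), np.int32(14), np.int32(18), np.int32(190)] (np.float64(257.5), np.float64(180.5)) [ 0.4983 -0.3645  0.03  ]
disc [257.5 175.1] [np.int32(235), np.int32(154), np.int32(46), np.int32(45), np.int32(1336)] (np.float64(257.5), np.float64(176.0)) [ 0.4982 -0.3632  0.01  ]
cup top [219.6 136.9] [np.int32(210), np.int32(128), np.int32(22), np.int32(21), np.int32(113)] (np.float64(220.5), np.float64(138.0)) [0.6328 0.0625 0.076 ]
```

View pics/c8.png

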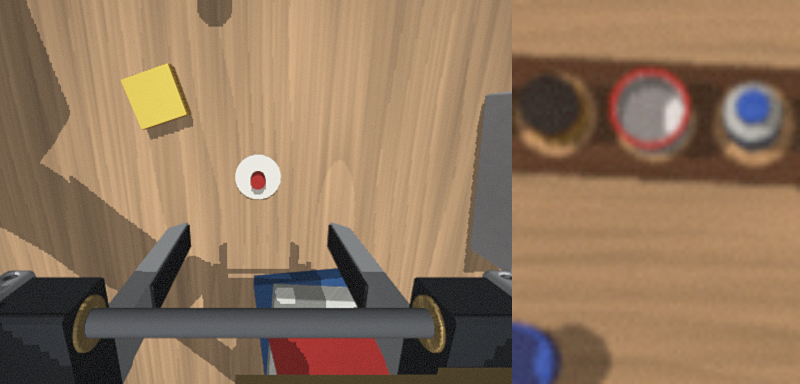

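The lid's knob is at (257.5,180.5) and its disc at (257.5,176), so the lid is at about (0.498, -0.364). The cup in the top view looks centred on its spot. Now I'll grip the knob with the tips above the disc.

servo_tool(
  targets=[
    [-0.4,-0.2,5,0],
    [-0.4,-0.2,10,0],
    [-0.4,-0.2,15,0],
    [-0.4,-0.2,18,0],
    [-0.4,-0.2,19,0],
    [-0.4,-0.2,19,0],
    [-0.4,-0.2,19,0],
  ],
)

```text
time: 21.25
tool_pos: [0.4988, -0.366, 0.0307]
ee_rot: [3.139, 0.003, 1.571]
wrist_force: [-0.4, 0.1, -0.2]
width: 0.0935
finger_force: 0.0
```

servo_tool(
  targets=[
    [0,0,0,0],
    [0,0,0,0],
    [0,0,0,0],
    [0,0,0,0],
    [0,0,0,0],
    [0,0,0,0],
    [0,0,0,0],
    [0,0,0,0],
  ],
  claw=255,
)

```text
time: 22.25
tool_pos: [0.4976, -0.3652, 0.0284]
ee_rot: [3.141, -0.0, 1.571]
wrist_force: [0.1, 0.9, -0.2]
width: 0.0195
finger_force: 30.0
```

servo_tool(
  targets=[
    [0,0,-4,0],
    [0,0,-9,0],
    [0,0,-14,0],
    [0,0,-17,0],
    [0,0,-17,0],
    [0,0,-17,0],
    [0,0,-17,0],
  ],
)

```text
time: 23.12
tool_pos: [0.4966, -0.3645, 0.1955]
ee_rot: [-3.138, -0.003, 1.571]
wrist_force: [0.1, -0.2, -0.7]
width: 0.0197
finger_force: 30.0
```

```bash
python3 - <<'E'
from h import *
o=get_obs();m=camera_model("wrist");im=snapshot("wrist")
p=o["tool_pos"];print(p,o["ee_rot"],o["width"])
cv2.imwrite("pics/w9.png",im)
c,bb,mid=blob(im,(160,150,360,320),lambda b,g,r:(np.minimum(np.minimum(b,g),r)>130)&(r-b<40));print("disc",c,bb,mid)
for dy in (0,.003):
  for a in np.arange(0,6.28,.04): cv2.circle(im,tuple(int(v) for v in proj(p+[.031*np.cos(a),dy+.031*np.sin(a),-.0185],m)),0,(0,255,0) if dy else (255,0,0),-1)
cv2.imwrite("pics/c9.png",cv2.resize(im[180:330,170:350],None,fx=3,fy=3))
E
```

```text
[ 0.49663395 -0.3644542   0.19547127] [-3.13789941 -0.00335056  1.5707062 ] 0.01966599430878712
disc [258.4 223.2] [np.int32(214), np.int32(189), np.int32(91), np.int32(81), np.int32(3813)] (np.float64(259.0), np.float64(229.0))
```

View pics/c9.png

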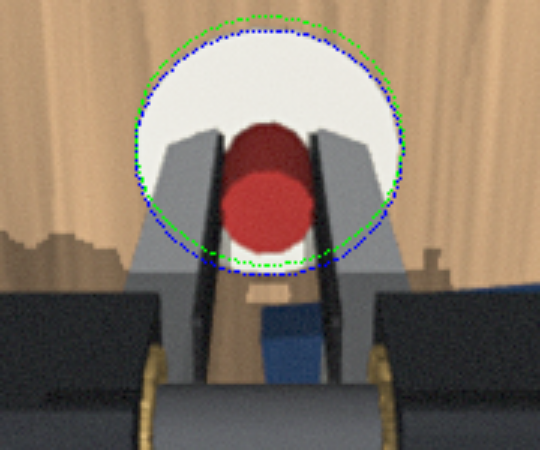

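The disc fits the zero-offset ring, so the lid is held centred and level. I'll carry it to above the cup at (0.6345, 0.065).

servo_tool(
  targets=[
    [4,4,0,0],
    [9,8,0,0],
    [14,12,0,0],
    [20,13.7,0,0],
    [26,13.7,0,0],
    [32,13.7,0,0],
    [37,13.7,0,0],
    [42,13.7,0,0],
  ],
)

```text
time: 24.18
tool_pos: [0.6338, 0.0567, 0.1969]
ee_rot: [-3.139, -0.0, 1.571]
wrist_force: [1.2, 0.0, 0.1]
width: 0.0192
finger_force: 30.0
```

servo_tool(
  targets=[
    [1,0,0,0],
    [1,0,0,0],
    [1,0,0,0],
    [1,0,4,0],
    [1,0,6,0],
    [1,0,6,0],
    [1,0,6,0],
    [1,0,6,0],
  ],
)

```text
time: 25.18
tool_pos: [0.6355, 0.0644, 0.1404]
ee_rot: [3.138, -0.0, 1.57]
wrist_force: [0.5, -0.0, -0.1]
width: 0.0193
finger_force: 30.0
```

```bash
python3 - <<'E'
from h import *
for i in range(3):
    m=camera_model("wrist");o=get_obs();im=snapshot("wrist");p=o["tool_pos"];print(p,o["ee_rot"])
cv2.imwrite("pics/w10.png",im)
for q,r,col in((p+[0,0,-.0185],.031,(255,0,0)),(np.array([.6345,.065,.076]),.029,(0,255,0))):
  for a in np.arange(0,6.28,.03): cv2.circle(im,tuple(int(v) for v in proj(q+[r*np.cos(a),r*np.sin(a),0],m)),0,col,-1)
t=snapshot("scene")
cv2.imwrite("pics/c10.png",np.hstack([cv2.resize(im[150:330,170:350],(450,450)),cv2.resize(t[200:290,200:270],(350,450))]))
E
```

```text
[0.63549989 0.06435888 0.14042161] [ 3.13832660e+00 -8.96664199e-05  1.57012096e+00]
[0.63538369 0.06455233 0.14021811] [ 3.13865103e+00 -6.65420304e-05  1.57042253e+00]
[0.63521323 0.06465877 0.13996918] [ 3.13907595e+00 -1.14296603e-04  1.57059094e+00]
```

View pics/c10.png

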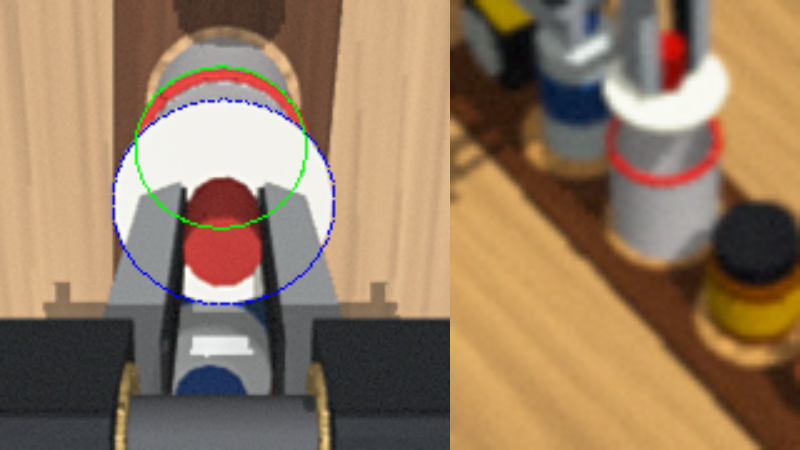

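The lid and cup are aligned within about 1 mm: the rim fits the green ring and the disc fits the blue one. Seating the lid.

servo_tool(
  targets=[
    [0,0,2,0],
    [0,0,3,0],
    [0,0,3.5,0],
    [0,0,3.8,0],
    [0,0,4,0],
    [0,0,4,0],
    [0,0,4,0],
  ],
)

```text
time: 26.25
tool_pos: [0.6347, 0.0648, 0.0989]
ee_rot: [3.141, -0.0, 1.571]
wrist_force: [-0.1, 0.2, -0.4]
width: 0.0194
finger_force: 30.0
```

servo_tool(
  targets=[
    [0,0,0.1,0],
    [0,0,0.2,0],
    [0,0,0.2,0],
  ],
)

```text
time: 26.62
tool_pos: [0.6348, 0.0648, 0.0984]
ee_rot: [3.14, -0.0, 1.571]
wrist_force: [-1.7, -0.1, 6.3]
width: 0.0195
finger_force: 30.0
```

Contact came at exactly the expected height, 0.0984. Release, rise and check.

servo_tool(
  targets=[
    [0,0,0,0],
    [0,0,0,0],
    [0,0,0,0],
    [0,0,0,0],
    [0,0,0,0],
  ],
  claw=0,
)

```text
time: 27.25
tool_pos: [0.6345, 0.0648, 0.0963]
ee_rot: [-3.141, -0.0, 1.571]
wrist_force: [-0.2, -0.6, 1.4]
width: 0.0659
finger_force: 0.0
```

servo_tool(
  targets=[
    [0,0,-4,0],
    [0,0,-9,0],
    [0,0,-13,0],
    [6,-3,-13,0],
    [12,-6,-13,0],
    [18,-8,-13,0],
    [18,-8,-13,0],
    [18,-8,-13,0],
  ],
)

```text
time: 28.25
tool_pos: [0.5545, 0.245, 0.2265]
ee_rot: [3.141, 0.001, 1.572]
wrist_force: [1.0, -0.5, -0.5]
width: 0.094
finger_force: 0.0
```

```bash
python3 - <<'E'
from h import *
o=get_obs();print(o["tool_pos"],o["wrist_force"])
s=snapshot("scene");t=snapshot("top");t0=cv2.imread("pics/top0.png");s0=cv2.imread("pics/scene0.png")
g=lambda b,g,r:(g-r>30)&(g-b>20)
print("spray",blob(s0,(245,145,275,200),g),blob(s,(245,145,275,200),g))
cv2.imwrite("pics/c11.png",np.hstack([cv2.resize(s[140:300,180:310],(390,480)),cv2.resize(t[110:220,155:285],(400,480))]))
E
```

```text
[0.55445554 0.24502195 0.22648043] [ 1.03160792 -0.46482114 -0.46263925]
spray (array([259.3, 183.2]), [np.int32(253), np.int32(175), np.int32(14), np.int32(18), np.int32(206)], (np.float64(259.5), np.float64(183.5))) (array([259.3, 183.1]), [np.int32(253), np.int32(175), np.int32(14), np.int32(18), np.int32(209)], (np.float64(259.5), np.float64(183.5)))
```

View pics/c11.png

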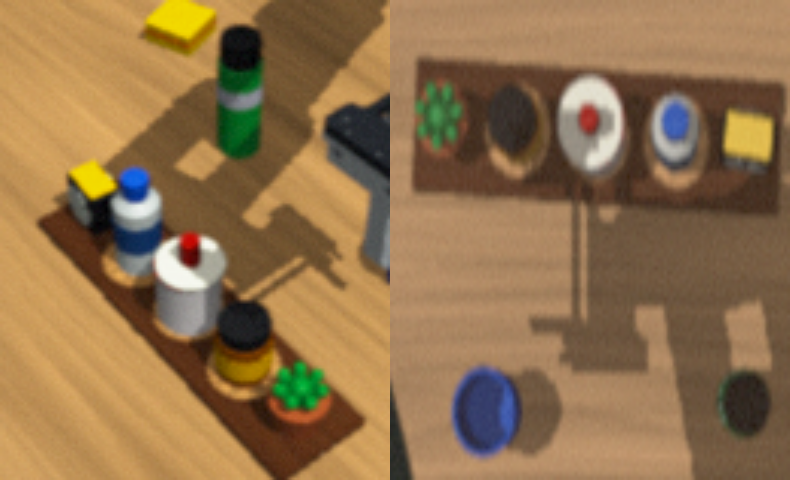

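Both views show the bottle by the clock, the lidded cup in the middle and the jar by the plant, all upright on their spots. The spray can has not moved. Handing in.

```bash
python3 -c "
from bench import *
print(close_job())"
```

```text
the job is handed in; nothing more can be done
None
```

The job is handed in: the bottle is by the clock, the jar by the plant and the lidded cup in the middle, all upright on their cork spots. The spray can is unmoved; no verdict was returned, so this rests on my last camera check.

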